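# Close the UV curing box and wind its twist timer

## Robot

A 6-joint arm with a two-finger parallel gripper is mounted at the origin on the work surface. World frame = base frame: x ahead of the robot, y to its left, z up, the work surface at z = 0. Lengths are in m, angles in rad, forces in N, time in s.
With the tool pointing down it reaches from about 0.25 to 0.725 m from the base axis. Payload 4 kg.
Tool frame: the origin (TCP) lies midway between the tips of the shut fingers; the grasp point (between the pads) lies 19 mm behind it (bot.grip_point_offset is the distance from the TCP to the grasp point, in m); z points along the fingers, y is the line along which they close (so a half turn about z gives the same grasp; the last joint's range is limited). The gripper opens to 85 mm and grips with 20 to 120 N. Pads are 22 mm wide; open, the fingers measure 114 mm over their backs; the gripper's body (76 mm by 85 mm) begins 54 mm behind the grasp point. The pads swing forward as they close: fully open they stand 13 mm farther back than shut.
Start: joints at [1.254, 0.241, 0.005, 1.335, 0, 1.571], TCP at [0.156, 0.475, 0.231] pointing down, gripper open.
Joint ranges: [-2.72, 2.72], [-1.05, 1.87], [-1.09, 1.28], [-1.99, 2.15], [-1.42, 1.44], [-3.14, 3.14]. Speed limits (rad/s): [2.79, 2.79, 3.14, 3.14, 3.14, 3.14].

## Interface

Orientations are given as a unit quaternion [x, y, z, w].
In Python, from workcell import bot gives the robot as it stands.
- The arm moves only by the tool step_arm, never from a script. Its argument "targets" is text: rows parted by semicolons, each of 7 numbers parted by spaces: the opening, from -1 (shut) to 1 (fully open), so that 0 is half open, then the shift along the world's x, y, z normalised to -1 to 1, where 1 is 0.5 m, then the turn, a rotation vector about the world's x, y, z normalised to -1 to 1, where 1 is pi/4 rad. In form: gripper x y z wx wy wz; .... A call has 1 to 10 rows; each row is the pose to reach, as a shift and turn from the pose commanded when the call began; what a row does not reach only later rows make up. A row lasts 1/12 s, in which the tool goes at most 41.7 mm and 7.16 degrees, less where a joint would pass 70% of its speed; a pose out of reach is approached as far as the arm can. A call with a number of a shift or a turn outside -1 to 1 is refused whole. A call with a gripper value outside its range is refused whole. The fingers move at their own pace and stop on an object; the grip force is fixed at half the most. Time passes only in rows, so rows that repeat a pose let the fingers close. It gives the time, the measured TCP pose, the force, the opening and the grip force at its end, in the units of the state.
- bot.get_obs(): the state, without advancing time (a new reading comes with each control period).
- bot.camera(name): name is "scene" or "top"; returns the picture (384x512x3 uint8, red, green, blue); there is no depth.
- bot.camera_info(name): a dict with "vertical_fov" (degrees; the focal length in pixels is half the picture's height over the tangent of half this angle, whatever the lens; pixels are square), "cx", "cy" (the principal point, pixels), "D" ([k1, k2, p1, p2, k3] as OpenCV has them; the pictures are not rectified), "pose" (4x4, takes a point from camera to world coordinates). Camera axes: x right, y up, looking along -z (the intrinsics and any distortion apply to the point x, -y, -z); pixel columns grow to the right and rows downward; lengths in m; the calibration is good to about 2 mm. A picture is of the moment at which its call begins. camera_info takes no time and is no camera call.
- bot.job_done(): hands the job in; it is judged then, once.
The state is a dict: "clock": time; "joint_pos": joint angles; "joint_vel": joint speeds; "tau": joint torques, N m; "eef_pos": TCP position; "tool_rot": TCP orientation; "ft_force": force on the tool from outside, world axes, zero at the start; "ft_torque": the same for the moment, N m; "grip_width": finger opening in m; "grasp_force": force on a finger pad.
Only numpy, scipy, OpenCV 4.12 (cv2) and the standard library are available. Lean on these libraries where they do the work, as an engineer would, in place of code of your own. Each camera call takes 0.05 s, during which the arm holds its last target. There are 200 camera calls.

## Task

The repaired board is lying in the open tray of the small UV curing box on the green mat: push the tray fully home, then wind the stiff twist timer on top clockwise, all the way to its stop, and let go. The box stands loose and would twist along with the knob, so lean on it just hard enough while turning that it stays where it stands, without crushing it, and leave everything else on the bench alone.

Things in the scene. Friction and masses are not known exactly. Their poses are not given: they have to be found in the camera images.
- uvbox: the UV curing box: grey, 140 (its x) by 104 (its y) by 60 mm high, 0.5 kg, loose on four small feet at x +-36, y +-26 mm; it alone has a tray in front and a bar knob on top. Origin: centre of its underside; -x is its front, z up. Unloaded it slides at 1.5 to 2 N and twists along with the knob; 18 to 22 N pressed down on its middle holds it; over 36 N on the mat, its weight included, breaks it
- tray (a joint): how far the tray is pulled out of the box's front, m: 0 fully home (stop), up to 0.052; it slides with about 0.5 N of friction and stays where it is left
- tray_pull (a point): centre of the front face of the tray's pull, a black bar 40 mm wide, 12 mm high, standing 14 mm out from the tray's front panel (92 by 36 mm, 6 mm thick). With the tray home it lies at (-90, 0, 27) mm in the box frame; it moves out along the box's -x with the tray. Axes as the box's. Push here along the box's +x to close
- timer (a joint): angle of the timer knob, rad: 0 off, 2.4 fully wound (hard stop); grows as the knob turns clockwise seen from above; the pointer stands 1.75 minus this value counter-clockwise of the box's +x. Stiff: about 0.26 N m to turn, stays where it is left. It starts 1.0 to 1.35 rad short of the stop
- timer_grip (a point): on the axis of the black push-on knob, over the box's middle, x along its bar to the end with the white line, z up. Seated, it is 91 mm over the box's underside, the skirt disc (50 across) ends at 69 mm and the bar on it (44 long, 14 wide, 32 high) at 101 mm; at the start the knob may sit up to 6 mm high on its shaft: 3 N pushes it down. At the stop x is 0.65 rad clockwise of the box's +x
- uvbox_front_left (a point): point at the front left corner of the box's top, (-60, 45, 60) mm in the box frame, axes as those of the box
- uvbox_rear_right (a point): point at the rear right corner of the box's top, (60, -45, 60) mm in the box frame, axes as those of the box
- mat: green cutting mat fixed on the desk, 500 by 660 mm, 3 mm thick, origin at the centre of its underside (desk top); its top is at height 3 mm and the box stands on it
- spool: bystander: solder spool, 54 mm across, 45 mm high, beside the box, origin under its centre
- fluxjar: bystander: small white jar with black cap, 48 mm across, 45 mm high, beside the box, origin under its centre
- rbox: bystander: aluminium resistance box 60 by 112 by 32 mm with a small round knob and two terminals on top (47 mm high over them), behind the curing box, origin under its centre
- meter: bystander: multimeter lying on its back, 185 by 90 mm, 46 mm high, origin under its centre
- duster: bystander: white spray can, 66 mm across, 200 mm high, origin under its centre
- toolcup: bystander: black open cup, 76 mm across, 95 mm high, origin under its centre
- driver: bystander: screwdriver 170 mm long lying on the mat, up to 30 mm high, origin under its middle
Not all that is in view belongs to the job. Leave any blue or turquoise look-alike of the uvbox alone.

How it is judged:
By the outcome, as a careful person would: the job done as asked, in the order asked, and still so for the second after the job is handed in, with the robot touching nothing.
It also fails if it takes over 64 s, if anything falls off the work surface, if the arm or the gripper's body presses on something with over 40 N, if the wrist force passes 120 N, or if a joint passes its speed limit or range.

## Working session

There is one attempt and no reset: what is moved stays moved. The work goes in short steps, Python scripts to look and compute and a tool call to move; the robot and the scene stay as the last step left them, time stands still between calls to the robot, and variables do not carry over. Pictures are saved under pics/ and viewed, at most 10 in all, crops included, and the job is handed in when it is done.

Besides the shell and the picture viewer there is one more tool, called by a JSON object that holds its "name" and its "arguments". step_arm: Moves the arm, as the interface text tells. Scaled input: -1 to 1 covers 0.5 m each way for a shift and pi/4 rad each way for a turn. Its arguments: {"type":"object","properties":{"targets":{"type":"string"}},"required":["targets"]}

```bash
mkdir -p pics; ls
python3 - <<'E'
from workcell import bot
import cv2
for n in ("scene","top"):
    im=bot.camera(n); cv2.imwrite(f"pics/{n}0.png",cv2.cvtColor(im,cv2.COLOR_RGB2BGR))
    i=bot.camera_info(n); print(n,i)
print(bot.get_obs())
E
```

```text
pics
scene {'vertical_fov': 50.801904699611086, 'cx': 254.18722296388506, 'cy': 195.94343385189973, 'D': array([0.01755832, 0.        , 0.        , 0.        , 0.        ]), 'pose': array([[-0.76083292, -0.48861375,  0.42707127,  1.05997223],
       [ 0.64880044, -0.55870116,  0.5166343 ,  0.59212316],
       [-0.01382941,  0.67015642,  0.74209105,  0.95289974],
       [ 0.        ,  0.        ,  0.        ,  1.        ]])}
top {'vertical_fov': 47.345609727604895, 'cx': 252.3150716429907, 'cy': 196.81667908558134, 'D': array([-0.169518,  0.      ,  0.      ,  0.      ,  0.      ]), 'pose': array([[-0.04688442,  0.9777683 , -0.20437954,  0.3071038 ],
       [-0.99888549, -0.04700687,  0.00425842,  0.00350458],
       [-0.0054435 ,  0.20435141,  0.97888246,  1.40493991],
       [ 0.        ,  0.        ,  0.        ,  1.        ]])}
{'clock': 0.1, 'joint_pos': array([1.25402780e+00, 2.41341990e-01, 3.89129572e-03, 1.33521552e+00,
       1.70812913e-05, 1.57082054e+00]), 'joint_vel': array([-2.88807372e-03, -8.72162476e-04,  3.16326146e-03,  4.04907927e-04,
       -9.22767221e-04, -5.43966207e-05]), 'tau': array([-1.02449339e-04, -3.73137116e+01,  2.53009862e+01,  1.08175873e-02,
       -1.31997189e-05,  1.88415086e-06]), 'eef_pos': array([0.15557055, 0.47459653, 0.23051216]), 'tool_rot': array([ 1.57734793e-01,  9.87481069e-01, -9.21894744e-04, -1.55884375e-04]), 'ft_force': array([0.60853208, 0.3154756 , 0.79746051]), 'ft_torque': array([-0.0348761 ,  0.00240849, -0.01388967]), 'grasp_force': 0.0, 'grip_width': 0.08551944532225195}
```

View pics/scene0.png

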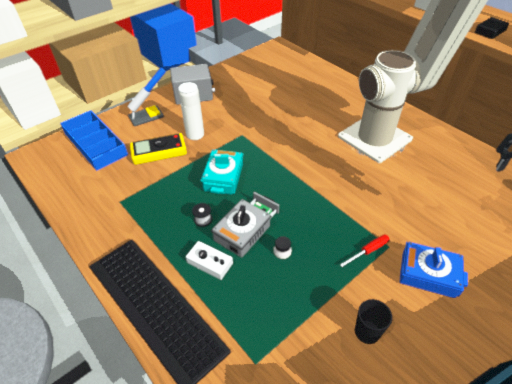

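View pics/top0.png

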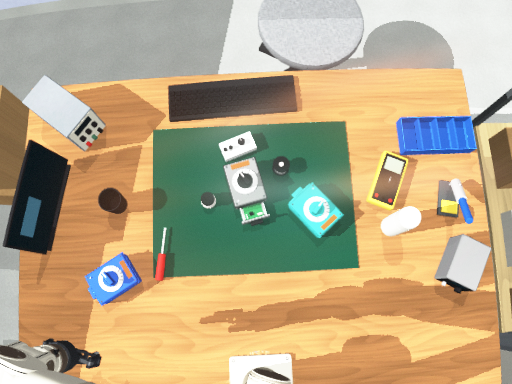

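The scene view shows the grey box at about (245,222) with its tray toward the robot. In the top view it is at (245,180) with the tray at (255,210). I'll zoom in on both views.

```bash
cat > h.py <<'E'
import numpy as np, cv2
from workcell import bot
def cam(n):
    i=bot.camera_info(n); f=192/np.tan(np.radians(i["vertical_fov"]/2))
    return np.array([[f,0,i["cx"]],[0,f,i["cy"]],[0,0,1.]]),np.array(i["D"]),np.array(i["pose"])
F=np.diag([1,-1,-1.])
def proj(n,P):
    K,D,T=cam(n); R=F@T[:3,:3].T; t=-R@T[:3,3]
    return cv2.projectPoints(np.array(P,float).reshape(-1,1,3),cv2.Rodrigues(R)[0],t,K,D)[0].reshape(-1,2)
def ray(n,uv):
    K,D,T=cam(n); p=cv2.undistortPoints(np.array(uv,float).reshape(-1,1,2),K,D).reshape(-1,2)
    d=np.c_[p,np.ones(len(p))]@F@T[:3,:3].T
    return T[:3,3],d
def atz(n,uv,z):
    o,d=ray(n,uv); return o+d*((z-o[2])/d[:,2])[:,None]
def tri(a,b):
    oa,da=ray("scene",[a]);ob,db=ray("top",[b]);A=np.c_[da[0],-db[0]]
    s=np.linalg.lstsq(A,ob-oa,rcond=None)[0];p=oa+s[0]*da[0];q=ob+s[1]*db[0];return (p+q)/2,np.linalg.norm(p-q)
def crop(src,u,v,w,h,k):
    return cv2.resize(src[v:v+h,u:u+w],None,fx=k,fy=k,interpolation=cv2.INTER_CUBIC)
E
python3 - <<'E'
from h import *
a=cv2.imread("pics/scene0.png");b=cv2.imread("pics/top0.png")
cv2.imwrite("pics/crop0.png",np.hstack([crop(a,200,180,100,100,4),crop(b,205,150,90,100,4)]))
E
```

```text
(no output)
```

View pics/crop0.png

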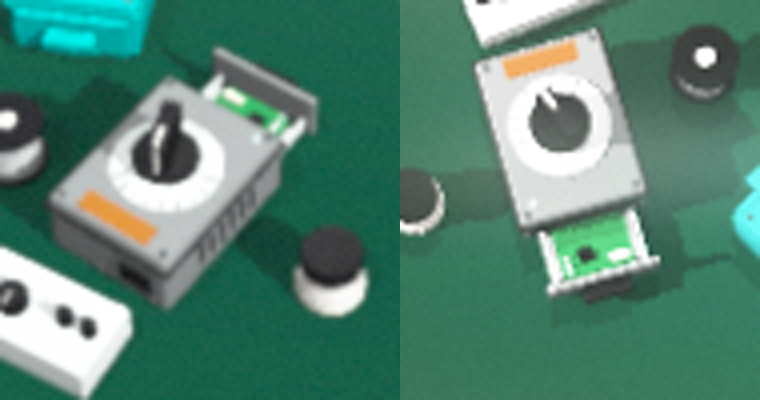

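The crops show the box top corners clearly in both views. The tray is pulled out at the front, toward the robot, and the white pointer line is up and left in the top view. Next I'll fit the pose.

Run:
```python
from h import *
from scipy.optimize import least_squares
S=lambda x,y:(200+x/4-.375,180+y/4-.375)
T=lambda x,y:(205+(x-400)/4-.375,150+y/4-.375)
# RL RR FR FL
s=[S(160,272),S(50,200),S(172,80),S(283,160)]; t=[T(474,65),T(600,30),T(645,192),T(524,229)]
for a,b in zip(s,t): print("corner",tri(a,b))
for nm,a,b in [("knob tip white",S(168,110),T(542,93)),("tray panel top L",S(316,102),T(552,294)),("tray panel top R",S(216,50),T(660,262))]: print(nm,tri(a,b))
loc=np.array([[70,52],[70,-52],[-70,-52],[-70,52]])/1000
def W(p,l,z):
    c,q=np.cos(p[2]),np.sin(p[2]); l=np.atleast_2d(l); return np.c_[p[0]+c*l[:,0]-q*l[:,1],p[1]+q*l[:,0]+c*l[:,1],np.full(len(l),z)]
def r(p):
    P=W(p,loc,p[3]); return np.r_[(proj("scene",P)-s).ravel(),(proj("top",P)-t).ravel()]
o=least_squares(r,[.5,0,.2,.063]);print("pose",o.x,np.round(o.fun,2))
p=o.x
# tray opening: panel top edge at z .003+? outer face
print("disc centre top", atz("top",[T(560,125)],.1), "box c",p[:2])
for k in (0.,.02,.03,.04,.052):
    for z in (.045,.048): 
        P=W(p,[[-.076-k,.046],[-.076-k,-.046]],z); print(k,z,proj("scene",P).round(1).tolist(),proj("top",P).round(1).tolist())
print(s,t,S(316,102),S(216,50),T(552,294),T(660,262))
```

```text
corner (array([0.69442556, 0.0855254 , 0.05744199]), np.float64(0.0016106716360926544))
corner (array([ 0.71611081, -0.01411835,  0.05780308]), np.float64(0.00489742194858934))
corner (array([ 0.58203085, -0.04321411,  0.05910619]), np.float64(0.004122993484071669))
corner (array([0.56031866, 0.05428068, 0.03879234]), np.float64(0.006046792495797404))
knob tip white (array([0.64431988, 0.03263442, 0.13992476]), np.float64(0.004631038348353718))
tray panel top L (array([0.50724088, 0.03337006, 0.04392355]), np.float64(0.0038281421483641683))
tray panel top R (array([ 0.52912429, -0.05349116,  0.04520389]), np.float64(0.0014644074068154264))
pose [0.6382012  0.02037603 0.20650286 0.05286682] [-0.08  1.39 -1.5   0.7  -0.52  0.67 -0.01 -2.95  0.23 -0.28  0.11  0.61
  0.05  1.37 -1.72  0.29]
disc centre top [[0.63060826 0.0190541  0.1       ]] box c [0.6382012  0.02037603]
0.0 0.045 [[269.9, 216.1], [245.0, 201.7]] [[236.3, 209.0], [264.5, 201.8]]
0.0 0.048 [[269.9, 215.5], [245.0, 201.1]] [[236.3, 208.8], [264.5, 201.6]]
0.02 0.045 [[273.9, 211.9], [249.2, 197.8]] [[237.9, 215.0], [266.1, 207.8]]
0.02 0.048 [[273.9, 211.2], [249.1, 197.1]] [[237.8, 214.9], [266.2, 207.6]]
0.03 0.045 [[275.9, 209.8], [251.2, 195.8]] [[238.7, 218.0], [267.0, 210.8]]
0.03 0.048 [[275.9, 209.1], [251.2, 195.1]] [[238.6, 217.9], [267.0, 210.6]]
0.04 0.045 [[277.9, 207.7], [253.2, 193.8]] [[239.4, 221.1], [267.8, 213.8]]
0.04 0.048 [[277.9, 207.1], [253.2, 193.2]] [[239.4, 221.0], [267.8, 213.7]]
0.052 0.045 [[280.3, 205.3], [255.6, 191.5]] [[240.4, 224.8], [268.7, 217.5]]
0.052 0.048 [[280.3, 204.6], [255.6, 190.9]] [[240.3, 224.6], [268.8, 217.3]]
[(239.625, 247.625), (212.125, 229.625), (242.625, 199.625), (270.375, 219.625)] [(223.125, 165.875), (254.625, 157.125), (265.875, 197.625), (235.625, 206.875)] (278.625, 205.125) (253.625, 192.125) (242.625, 223.125) (269.625, 215.125)
```

```bash
cat > fit.py <<'E'
from h import *
from scipy.optimize import least_squares
def W(p,l):
    l=np.atleast_2d(np.array(l,float)); c,q=np.cos(p[2]),np.sin(p[2])
    return np.c_[p[0]+c*l[:,0]-q*l[:,1],p[1]+q*l[:,0]+c*l[:,1],l[:,2]+.003]
def wire(p,k,th):
    E=[]
    def loop(L): E.append(W(p,np.array(L+[L[0]])))
    B=[(.07,.052),(.07,-.052),(-.07,-.052),(-.07,.052)]
    loop([(x,y,.06) for x,y in B]); loop([(x,y,.004) for x,y in B])
    X=-.076-k; loop([(X,.046,.009),(X,-.046,.009),(X,-.046,.045),(X,.046,.045)])
    X=-.09-k; loop([(X,.02,.021),(X,-.02,.021),(X,-.02,.033),(X,.02,.033)])
    a=1.75-th; c,s=np.cos(a),np.sin(a)
    loop([(c*x-s*y,s*x+c*y,.101) for x,y in [(.022,.007),(.022,-.007),(-.022,-.007),(-.022,.007)]])
    loop([(.025*np.cos(t),.025*np.sin(t),.069) for t in np.linspace(0,6.2,24)])
    return E
def overlay(img,n,p,k,th,u,v,w,h,sc):
    c=crop(img,u,v,w,h,sc)
    for l in wire(p,k,th):
        q=(proj(n,l)-[u,v]+.5)*sc-.5
        cv2.polylines(c,[np.round(q*8).astype(np.int32)],False,(0,0,255),1,cv2.LINE_AA,3)
    return c
E
python3 - <<'E'
from fit import *
S=lambda x,y:(200+x/4-.375,180+y/4-.375)
T=lambda x,y:(205+(x-400)/4-.375,150+y/4-.375)
s=[S(160,272),S(50,200),S(172,80),S(283,160),S(165,165),S(316,102),S(216,50)]; t=[T(474,65),T(600,30),T(645,192),T(524,229),T(559,126),T(552,294),T(660,262)]
def r(p):
    L=[(.07,.052,.06),(.07,-.052,.06),(-.07,-.052,.06),(-.07,.052,.06),(0,0,.06),(-.076-p[3],.046,.045),(-.076-p[3],-.046,.045)]
    P=W(p,L); return np.r_[(proj("scene",P)-s).ravel(),(proj("top",P)-t).ravel()]
o=least_squares(r,[.64,.02,.2,.04],loss="soft_l1");print(o.x,np.round(o.fun.reshape(2,-1,2),1).tolist())
p=o.x
a=cv2.imread("pics/scene0.png");b=cv2.imread("pics/top0.png")
cv2.imwrite("pics/ov0.png",np.hstack([overlay(a,"scene",p,p[3],1.2,205,185,80,80,5),overlay(b,"top",p,p[3],1.2,215,150,72,80,5)]))
E
```

```text
[0.63825122 0.02076389 0.23276513 0.04689373] [[[0.7, -0.7], [-1.6, -0.8], [-1.4, -1.5], [-0.1, -5.7], [-0.1, 0.4], [0.1, -0.1], [-0.0, -0.4]], [[-0.6, -0.6], [-0.7, -0.6], [0.5, 0.1], [-1.3, -0.0], [-0.1, 0.2], [-1.7, 0.0], [-0.5, -0.0]]]
```

View pics/ov0.png

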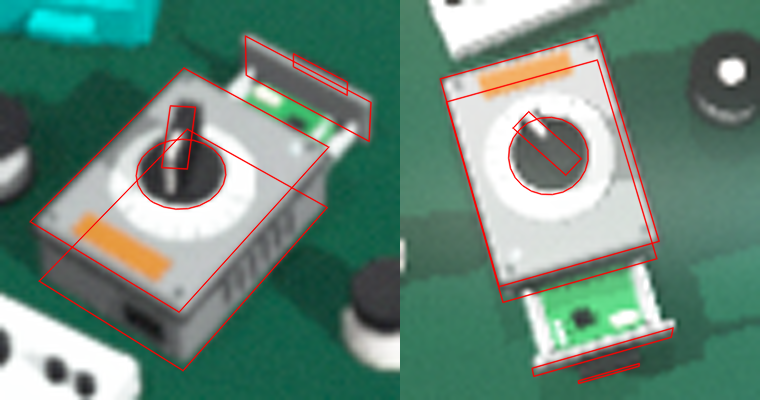

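The overlay matches within about 2 mm: the box is at (0.638, 0.021), yaw about 0.22, with the tray about 47 mm out. I'll move to a point in front of the tray pull with the fingers shut.

{"name": "step_arm", "arguments": {"targets": "-1 0.616 -0.987 0 0 0 0.683;-1 0.616 -0.987 0 0 0 0.683;-1 0.616 -0.987 0 0 0 0.683;-1 0.616 -0.987 0 0 0 0.683;-1 0.616 -0.987 0 0 0 0.683;-1 0.616 -0.987 0 0 0 0.683;-1 0.616 -0.987 0 0 0 0.683;-1 0.616 -0.987 0 0 0 0.683;-1 0.616 -0.987 0 0 0 0.683;-1 0.616 -0.987 0 0 0 0.683"}}

```text
clock: 0.93
eef_pos: [0.3686, 0.1331, 0.2313]
tool_rot: [-0.11, 0.994, 0.0, -0.0]
ft_force: [1.0, 1.1, 0.1]
grip_width: -0.0001
grasp_force: 0.0
```

{"name": "step_arm", "arguments": {"targets": "-1 0.19 -0.303 0 0 0 0;-1 0.19 -0.303 0 0 0 0;-1 0.19 -0.303 0 0 0 0;-1 0.19 -0.303 0 0 0 0;-1 0.19 -0.303 0 0 0 0;-1 0.19 -0.303 0 0 0 0;-1 0.19 -0.303 0 0 0 0"}}

```text
clock: 1.52
eef_pos: [0.4628, -0.0167, 0.2307]
tool_rot: [-0.109, 0.994, 0.0, -0.001]
ft_force: [-0.8, 0.3, 0.2]
grip_width: 0.0001
grasp_force: 0.0
```

{"name": "step_arm", "arguments": {"targets": "-1 0 0 -0.42 0 0 0;-1 0 0 -0.42 0 0 0;-1 0 0 -0.42 0 0 0;-1 0 0 -0.42 0 0 0;-1 0 0 -0.42 0 0 0;-1 0 0 -0.42 0 0 0;-1 0 0 -0.42 0 0 0;-1 0 0 -0.42 0 0 0"}}

```text
clock: 2.18
eef_pos: [0.4642, -0.0155, 0.0231]
tool_rot: [-0.11, 0.994, -0.0, 0.001]
ft_force: [0.4, 0.9, -0.1]
grip_width: 0.0003
grasp_force: 0.0
```

Run:
```python
from fit import *
p=[.638,.0207,.222]
o=[]
for n,u,v in (("scene",205,165),("top",215,150)):
    im=cv2.cvtColor(bot.camera(n),cv2.COLOR_RGB2BGR); cv2.imwrite(f"pics/{n}1.png",im); o.append(overlay(im,n,p,.047,1.2,u,v,80,100,5))
cv2.imwrite("pics/ov1.png",np.hstack(o)); print(bot.get_obs()["eef_pos"],bot.get_obs()["ft_force"])
```

```text
[ 0.46598177 -0.01599689  0.02437244] [ 0.75615899 -0.78563513  0.21004219]
```

View pics/ov1.png

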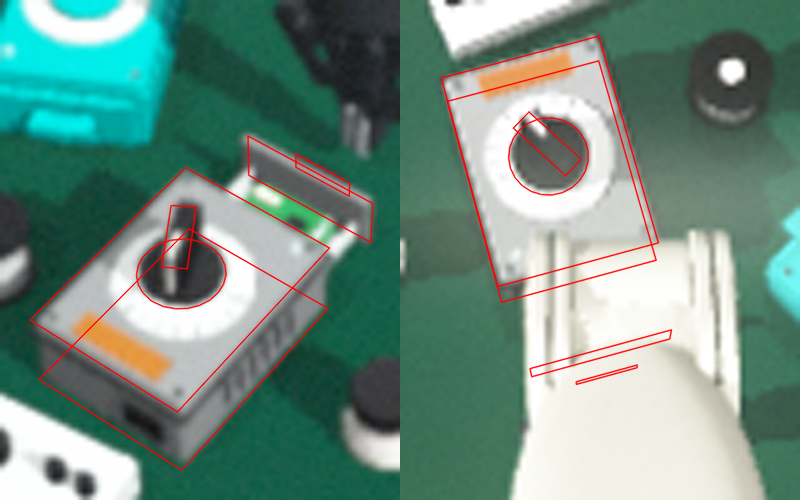

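The pictures show the shut fingers in front of the pull, in line with it, and the box fit still holds. Pushing in stages.

{"name": "step_arm", "arguments": {"targets": "-1 0.0156 0.0035 0 0 0 0;-1 0.0312 0.007 0 0 0 0;-1 0.0468 0.0106 0 0 0 0;-1 0.0546 0.0123 0 0 0 0;-1 0.0624 0.0141 0 0 0 0;-1 0.0702 0.0158 0 0 0 0;-1 0.078 0.0176 0 0 0 0;-1 0.0858 0.0194 0 0 0 0;-1 0.0936 0.0211 0 0 0 0;-1 0.0975 0.022 0 0 0 0"}}

```text
clock: 3.12
eef_pos: [0.5125, -0.0053, 0.0212]
tool_rot: [-0.11, 0.994, 0.0, -0.0]
ft_force: [-0.3, -0.1, -0.3]
grip_width: 0.0002
grasp_force: 0.2
```

```bash
cat > avg.py <<'E'
from fit import *
import sys
def avg(n=12):
    q=[]
    for _ in range(n):
        im=bot.camera("scene"); o=bot.get_obs(); q.append(np.r_[o["eef_pos"],o["ft_force"],o["ft_torque"]])
    return np.mean(q,0),np.std(q,0),im
if __name__=="__main__":
    m,s,im=avg(int(sys.argv[1])); print(m.round(4),s.round(4)); u=np.array([.9755,.2202])
    d=m[:2]-[.638,.0207]; print("along",d@u,"lat",d@[-u[1],u[0]],"Falong",m[3:5]@u, bot.get_obs()["clock"])
    cv2.imwrite("pics/last.png",cv2.cvtColor(im,cv2.COLOR_RGB2BGR))
E
python3 avg.py 10
```

```text
[ 0.5122 -0.0055  0.0213  0.0162  0.1589  0.092   0.0136  0.0055  0.0153] [3.000e-04 1.000e-04 1.000e-04 3.891e-01 4.995e-01 4.094e-01 2.270e-02
 3.970e-02 3.130e-02]
along -0.12852285607682737 lat 0.0021877168413762115 Falong 0.05078572481964771 3.6167
```

{"name": "step_arm", "arguments": {"targets": "-1 0.0047 0.001 0 0 0 0;-1 0.0094 0.002 0 0 0 0;-1 0.014 0.003 0 0 0 0;-1 0.0187 0.0041 0 0 0 0;-1 0.0234 0.0052 0 0 0 0;-1 0.0281 0.0063 0 0 0 0;-1 0.0328 0.0073 0 0 0 0;-1 0.0375 0.0084 0 0 0 0;-1 0.0422 0.0094 0 0 0 0;-1 0.044 0.0098 0 0 0 0"}}

```text
clock: 4.45
eef_pos: [0.5346, -0.0005, 0.0214]
tool_rot: [-0.11, 0.994, -0.0, 0.0]
ft_force: [-0.7, 0.2, 0.7]
grip_width: -0.0001
grasp_force: 0.2
```

```bash
python3 avg.py 10
python3 - <<'E'
from fit import *
im=cv2.imread("pics/last.png"); a=cv2.imread("pics/scene1.png")
# box displacement vs scene1 by template of box rear part
t=a[215:250,205:240]; r=cv2.matchTemplate(im[205:260,195:250],t,cv2.TM_CCOEFF_NORMED); i=np.unravel_index(r.argmax(),r.shape); print(i,r.max())
g=lambda x:cv2.cvtColor(x,cv2.COLOR_BGR2GRAY).astype(np.float32)[205:255,205:250]
print(cv2.phaseCorrelate(g(a),g(im)))
E
```

```text
[ 0.5342 -0.0006  0.0214 -0.1443 -0.0349 -0.1312 -0.005   0.003   0.0138] [2.000e-04 0.000e+00 0.000e+00 5.048e-01 5.276e-01 4.827e-01 1.940e-02
 1.610e-02 2.660e-02]
along -0.10591401446928649 lat 0.002079524335043894 Falong -0.14843574488905825 4.95
(np.int64(10), np.int64(10)) 0.9991541
((0.47121367274364445, 0.01647306751235078), 0.9923228901227316)
```

Run:
```python
from fit import *
im=cv2.imread("pics/last.png");a=cv2.imread("pics/scene1.png")
cv2.imwrite("pics/v2.png",np.hstack([crop(a,205,190,80,80,5),crop(im,205,190,80,80,5)]))
```

```text
(no output)
```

View pics/v2.png

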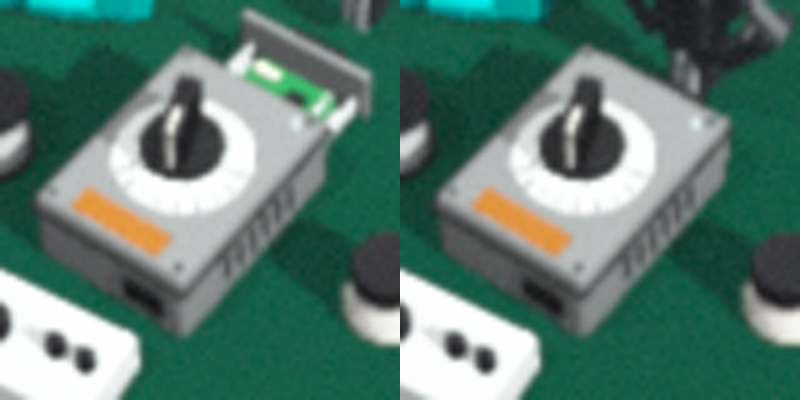

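The tray is nearly in, and the box features have not shifted. Next come 1 mm steps with averaged force.

{"name": "step_arm", "arguments": {"targets": "-1 0.001 0.0002 0 0 0 0;-1 0.002 0.0004 0 0 0 0;-1 0.003 0.0006 0 0 0 0;-1 0.0039 0.0009 0 0 0 0"}}

```text
clock: 5.28
eef_pos: [0.536, -0.0001, 0.0213]
tool_rot: [-0.11, 0.994, -0.0, -0.0]
ft_force: [-0.0, -0.5, 0.7]
grip_width: 0.0002
grasp_force: 0.2
```

```bash
cat > chk.py <<'E'
from avg import *
m,s,im=avg(12); im=cv2.cvtColor(im,cv2.COLOR_RGB2BGR); cv2.imwrite("pics/last.png",im)
u=np.array([.9755,.2202]); d=m[:2]-[.638,.0207]; print("along",d@u,"F",m[3:6].round(2),"Falong",m[3:5]@u,"tz",m[8],bot.get_obs()["clock"])
a=cv2.imread("pics/scene1.png"); g=lambda x:cv2.cvtColor(x,cv2.COLOR_BGR2GRAY)[218:255,208:268]
w=np.eye(2,3,dtype=np.float32); c,w=cv2.findTransformECC(g(a),g(im),w,cv2.MOTION_TRANSLATION); print("shift px",w[:,2],c)
E
python3 chk.py
```

```text
along -0.10397155474912938 F [ 0.13 -0.03  0.25] Falong 0.11758015643261924 tz -0.00042020319259498804 5.8833
shift px [-0.009377   -0.01176076] 0.9997180607448111
```

{"name": "step_arm", "arguments": {"targets": "-1 0.001 0.0002 0 0 0 0;-1 0.002 0.0004 0 0 0 0;-1 0.003 0.0006 0 0 0 0"}}

```text
clock: 6.13
eef_pos: [0.5375, 0.0002, 0.0214]
tool_rot: [-0.11, 0.994, 0.0, -0.0]
ft_force: [-0.9, 1.5, 0.8]
grip_width: -0.0002
grasp_force: 0.2
```

```bash
python3 chk.py
```

```text
along -0.10244078604928623 F [-0.15 -0.08  0.04] Falong -0.164887572768482 tz -0.017409822147152837 6.7333
shift px [-0.0013697  -0.01846554] 0.9997510890838468
```

{"name": "step_arm", "arguments": {"targets": "-1 0.001 0.0002 0 0 0 0;-1 0.002 0.0004 0 0 0 0;-1 0.002 0.0004 0 0 0 0"}}

```text
clock: 6.98
eef_pos: [0.5386, 0.0004, 0.0213]
tool_rot: [-0.11, 0.994, 0.0, -0.0]
ft_force: [-0.9, 0.1, 0.2]
grip_width: 0.0001
grasp_force: 0.1
```

```bash
python3 chk.py
```

```text
along -0.10146168321912394 F [-0.17 -0.11  0.21] Falong -0.19384939534597384 tz -0.0012671417688671263 7.5833
shift px [-0.01225775 -0.01481438] 0.9997389763439375
```

{"name": "step_arm", "arguments": {"targets": "-1 0.001 0.0002 0 0 0 0;-1 0.002 0.0004 0 0 0 0;-1 0.002 0.0004 0 0 0 0"}}

```text
clock: 7.83
eef_pos: [0.5387, 0.0004, 0.0212]
tool_rot: [-0.11, 0.994, -0.0, -0.001]
ft_force: [-2.2, -0.1, 3.1]
grip_width: 0.0004
grasp_force: 1.5
```

```bash
python3 chk.py
```

```text
along -0.10095143475515321 F [-3.55 -0.75  2.03] Falong -3.6315367767317324 tz 0.03393503300942498 8.4333
shift px [-0.16346346  0.08279633] 0.9977855614522187
```

The force rose to 3.6 N and the box shifted about 0.2 px, so the tray is at its stop. I'll back off and rise, then look at the knob.

{"name": "step_arm", "arguments": {"targets": "-1 -0.04 -0.009 0 0 0 0;-1 -0.12 -0.027 0 0 0 0;-1 -0.12 -0.027 0 0 0 0;1 -0.2 -0.1 0.3 0 0 0;1 -0.3 -0.3 0.36 0 0 0;1 -0.3 -0.3 0.36 0 0 0;1 -0.3 -0.3 0.36 0 0 0;1 -0.3 -0.3 0.36 0 0 0;1 -0.3 -0.3 0.36 0 0 0;1 -0.3 -0.3 0.36 0 0 0"}}

```text
clock: 9.27
eef_pos: [0.3916, -0.154, 0.2073]
tool_rot: [-0.107, 0.994, -0.004, 0.005]
ft_force: [0.8, 0.5, 0.1]
grip_width: 0.0834
grasp_force: 0.0
```

```bash
python3 chk.py
python3 - <<'E'
from fit import *
p=[.638,.0207,.222]
o=[]
for n,u,v in (("scene",208,185),("top",217,150)):
    im=0
    for _ in range(4): im=im+cv2.cvtColor(bot.camera(n),cv2.COLOR_RGB2BGR).astype(float)/4
    im=im.astype(np.uint8); cv2.imwrite(f"pics/{n}2.png",im); o+=[crop(im,u+2,v,66,75,6)]
cv2.imwrite("pics/ov2.png",np.hstack(o)); print(bot.get_obs()["eef_pos"],bot.get_obs()["tool_rot"])
E
```

```text
along -0.2794341821628241 F [-0.05  0.48 -0.17] Falong 0.05257846114928842 tz 0.005326923630839252 9.8667
shift px [-0.20539975  0.17166053] 0.9949066171223884
[ 0.38955998 -0.14943598  0.20140109] [-1.09548786e-01  9.93981418e-01 -1.10604988e-05  6.79108602e-05]
```

View pics/ov2.png

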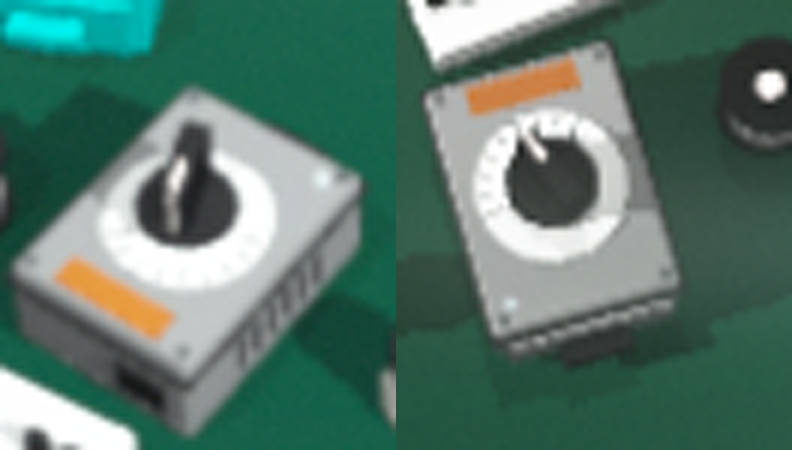

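Run:
```python
from fit import *
S=lambda x,y:(210+x/6-.417,185+y/6-.417)
T=lambda x,y:(219+(x-396)/6-.417,150+y/6-.417)
s=[S(188,383),S(12,270),S(192,88),S(365,183),S(188,214)]; t=[T(428,92),T(607,42),T(680,285),T(495,342),T(549,185)]
print([ (tri(a,b)[0].round(4),round(tri(a,b)[1],4)) for a,b in zip(s,t)])
L=np.array([(.07,.052,.06),(.07,-.052,.06),(-.07,-.052,.06),(-.07,.052,.06),(0,0,.06)])
for A,B in((1,1),(1,0),(0,1)):
    def r(p):
        P=W(p,L); return np.r_[A*(proj("scene",P)-s).ravel(),B*(proj("top",P)-t).ravel()]
    o=least_squares(r,[.64,.02,.2],loss="soft_l1");print(o.x.round(4),np.round(o.fun.reshape(2,-1,2),1).tolist())
for z in(.104,.110):
    q=atz("top",[T(522,122),T(545,160)],z); d=q[0]-q[1]; print(z,q.round(4).tolist(),np.arctan2(d[1],d[0]))
print("tip",tri(S(178,187),T(522,122)),"inner",tri(S(182,158),T(545,160)))
```

```text
[(array([0.6952, 0.0858, 0.056 ]), np.float64(0.0061)), (array([ 0.7178, -0.0121,  0.0611]), np.float64(0.0028)), (array([ 0.584 , -0.0441,  0.0612]), np.float64(0.0022)), (array([0.5587, 0.0542, 0.0577]), np.float64(0.0033)), (array([0.6392, 0.0216, 0.0694]), np.float64(0.0015))]
[0.6391 0.022  0.235 ] [[[-0.5, -1.0], [-1.0, -0.3], [-0.3, -0.8], [-0.1, -0.8], [-0.1, 1.4]], [[-1.8, 0.1], [-0.3, -0.3], [0.0, 0.4], [-1.1, 0.0], [-0.2, 0.7]]]
[0.6393 0.024  0.2341] [[[-0.1, -0.5], [-0.7, 0.2], [0.1, -0.3], [0.3, -0.3], [0.3, 1.9]], [[-0.0, 0.0], [-0.0, -0.0], [-0.0, 0.0], [-0.0, -0.0], [-0.0, 0.0]]]
[0.6397 0.0201 0.2352] [[[-0.0, -0.0], [-0.0, -0.0], [-0.0, -0.0], [-0.0, -0.0], [-0.0, 0.0]], [[-1.2, -0.0], [0.3, -0.5], [0.7, 0.2], [-0.5, -0.2], [0.4, 0.5]]]
0.104 [[0.6651, 0.033, 0.104], [0.6444, 0.0221, 0.104]] 0.48630587389150315
0.11 [[0.6634, 0.0329, 0.11], [0.6428, 0.022, 0.11]] 0.4863058738915064
tip (array([0.65821988, 0.03565265, 0.11843296]), np.float64(0.00814912799027011)) inner (array([0.64153912, 0.02258056, 0.11265519]), np.float64(0.0017171588184886559))
```

Run:
```python
from fit import *
for n,u,v,w,h in (("top",234,166,22,24),("scene",228,200,26,28)):
    im=np.mean([bot.camera(n).astype(float) for _ in range(8)],0).mean(2)
    np.save(f"pics/{n}.npy",im)
    print(n,u,v)
    for y in range(v,v+h): print(y,' '.join("%3d"%im[y,x] for x in range(u,u+w)))
p=[.6391,.0215,.235]
for z in (.06,.069,.101,.107):print(z,proj("top",W(p,[[0,0,z]])),proj("scene",W(p,[[0,0,z]])))
```

```text
top 234 166
166 134 134 135 133 134 135 142 150 159 168 172 172 178 178 177 178 178 178 177 177 176 174
167 134 135 136 140 146 167 169 172 175 179 179 178 178 178 177 177 178 177 177 177 177 177
168 150 160 168 168 170 177 178 181 204 223 222 220 216 198 195 178 177 177 178 176 176 176
169 172 175 178 178 187 222 228 242 233 249 248 232 233 246 242 198 195 177 177 176 176 176
170 178 177 178 178 182 219 250 248 202 252 250 215 248 250 239 231 245 228 173 177 175 176
171 178 182 215 245 240 207 249 178 155 252 251 247 251 247 194 249 251 248 239 193 150 175
172 183 207 236 252 249 185 221 183 102 205 206 206 206 205 142 236 240 251 250 240 171 145
173 216 245 209 235 248 111 144 220 137  77  75  77  81  96  92 172 219 234 233 230 197 151
174 242 252 246 247 248  52  81 178 235 135  57  50  51  53  59 101 173 211 209 209 208 188
175 241 252 252 251 210  53  56 112 227 233  90  55  49  54  52  60 102 171 209 209 209 200
176 231 234 252 249 103  50  52  68 131 183  76  59  54  55  55  55  61 108 186 208 208 206
177 248 247 250 212  58  54  52  55  65  76  61  60  59  55  55  56  56  76 
[... 3720 characters left out ...]
4 254
224 247 248 247 247 249 241 186 119  68  57  71  71  56  57  61  57  61  81 125 198 247 252 250 244 247 252
225 250 253 252 252 254 253 249 229 155 110  97  83  80  76  79  96 123 188 236 250 253 254 251 247 247 248
226 237 247 242 248 254 254 254 253 246 240 229 198 190 181 189 228 236 248 253 254 254 254 252 253 253 246
227 215 236 247 252 254 254 254 254 254 254 253 251 250 249 250 253 254 254 254 254 254 252 244 250 251 234
0.06 [[243.99952777 181.11419777]] [[240.7548118  221.56821114]]
0.069 [[243.93069831 180.42707868]] [[240.63082779 219.55797985]]
0.101 [[243.67873481 177.91126103]] [[240.17777017 212.21407101]]
0.107 [[243.63019176 177.42647822]] [[240.0906286  210.80186018]]
```

Run:
```python
from fit import *
p=[.6391,.0215,.235]
for h in (0,.006):
  for a in (.45,.55,.65,.75):
    c=np.array([np.cos(a-.235),np.sin(a-.235)])
    L=[[*(c*r),.101+h] for r in (0,.010,.022)]+[[*(c*.022),.069+h]]
    t=proj("top",W(p,L)); s=proj("scene",W(p,L))
    print(h,a,"top",t[:3].round(1).tolist(),"slope %.3f"%((t[2]-t[0])[0]/(t[2]-t[0])[1]),"scene",s.round(1).tolist(),"sl %.3f"%((s[2]-s[0])[0]/(s[2]-s[0])[1]))
```

```text
0 0.45 top [[243.7, 177.9], [242.1, 175.1], [240.3, 171.8]] slope 0.555 scene [[240.2, 212.2], [238.6, 214.8], [236.7, 218.0], [237.3, 225.3]] sl -0.599
0 0.55 top [[243.7, 177.9], [241.9, 175.3], [239.7, 172.2]] slope 0.697 scene [[240.2, 212.2], [239.0, 214.9], [237.5, 218.2], [238.0, 225.5]] sl -0.452
0 0.65 top [[243.7, 177.9], [241.6, 175.5], [239.1, 172.6]] slope 0.860 scene [[240.2, 212.2], [239.3, 215.0], [238.3, 218.4], [238.8, 225.7]] sl -0.313
0 0.75 top [[243.7, 177.9], [241.4, 175.7], [238.6, 173.1]] slope 1.053 scene [[240.2, 212.2], [239.7, 215.0], [239.1, 218.5], [239.5, 225.8]] sl -0.180
0.006 0.45 top [[243.6, 177.4], [242.1, 174.6], [240.2, 171.3]] slope 0.555 scene [[240.1, 210.8], [238.5, 213.4], [236.6, 216.6], [237.2, 223.9]] sl -0.601
0.006 0.55 top [[243.6, 177.4], [241.8, 174.8], [239.6, 171.7]] slope 0.697 scene [[240.1, 210.8], [238.9, 213.5], [237.4, 216.8], [237.9, 224.2]] sl -0.453
0.006 0.65 top [[243.6, 177.4], [241.5, 175.0], [239.0, 172.1]] slope 0.860 scene [[240.1, 210.8], [239.2, 213.6], [238.2, 217.0], [238.7, 224.3]] sl -0.314
0.006 0.75 top [[243.6, 177.4], [241.3, 175.2], [238.5, 172.6]] slope 1.053 scene [[240.1, 210.8], [239.6, 213.6], [239.0, 217.1], [239.4, 224.4]] sl -0.180
```

The pointer is at about 0.59 rad in the world frame and the knob sits roughly 6 mm high. I'll go above it, turned to straddle the bar.

{"name": "step_arm", "arguments": {"targets": "-0.294 0.499 0.342 0 0 0 0.471;-0.294 0.499 0.342 0 0 0 0.471;-0.294 0.499 0.342 0 0 0 0.471;-0.294 0.499 0.342 0 0 0 0.471;-0.294 0.499 0.342 0 0 0 0.471;-0.294 0.499 0.342 0 0 0 0.471;-0.294 0.499 0.342 0 0 0 0.471;-0.294 0.499 0.342 0 0 0 0.471;-0.294 0.499 0.342 0 0 0 0.471;-0.294 0.499 0.342 0 0 0 0.471"}}

```text
clock: 11.9
eef_pos: [0.6389, 0.0221, 0.2002]
tool_rot: [-0.291, 0.957, 0.0, -0.001]
ft_force: [-0.1, 0.5, 0.3]
grip_width: 0.0303
grasp_force: 0.0
```

Run:
```python
from avg import *
m,s,im=avg(10); print(m.round(4)); r=bot.get_obs(); q=r["tool_rot"]; print(2*np.arctan2(q[1],q[0])-np.pi/2,q,r["grip_width"],r["joint_pos"])
```

```text
[ 0.6384  0.0208  0.2018 -0.0551  0.1332 -0.2099  0.0014  0.0054  0.0161]
2.159683700272835 [-2.90207514e-01  9.56963704e-01 -6.55778256e-05  2.51328107e-04] 0.029910672974300095 [ 3.30987860e-02  5.35787542e-01  3.66264626e-01  1.40075394e+00
  3.17427560e-06 -5.55788587e-01]
```

{"name": "step_arm", "arguments": {"targets": "-0.294 0.001 0.0014 -0.08 0 0 0;-0.294 0.001 0.0014 -0.14 0 0 0;-0.294 0.001 0.0014 -0.17 0 0 0;-0.294 0.001 0.0014 -0.185 0 0 0;-0.294 0.001 0.0014 -0.2 0 0 0;-0.294 0.001 0.0014 -0.2 0 0 0"}}

```text
clock: 12.9
eef_pos: [0.6392, 0.0222, 0.1005]
tool_rot: [-0.291, 0.957, 0.0, -0.001]
ft_force: [0.1, -0.2, 0.9]
grip_width: 0.0301
grasp_force: 0.0
```

```bash
python3 chk.py
python3 - <<'E'
from fit import *
o=[]
im=cv2.cvtColor(bot.camera("scene"),cv2.COLOR_RGB2BGR)
print(bot.get_obs()["eef_pos"])
cv2.imwrite("pics/v3.png",crop(im,205,175,75,75,8))
E
```

```text
along 0.0024832375614543723 F [-0.02 -0.2   0.01] Falong -0.06739677076060167 tz -0.0033417922893882123 13.5
shift px [-0.21686776  0.08208425] 0.9962061764818155
[0.63953388 0.02227783 0.10143594]
```

View pics/v3.png

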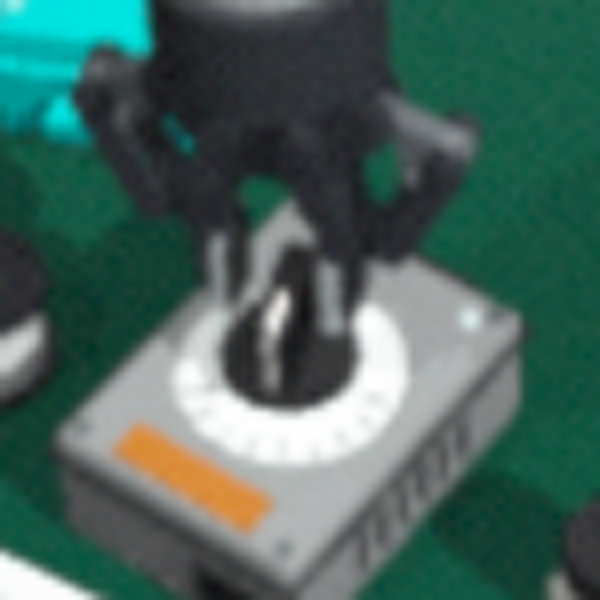

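The fingers straddle the bar, roughly centred on it. I'll go down toward the skirt.

{"name": "step_arm", "arguments": {"targets": "-0.294 0 0 -0.01 0 0 0;-0.294 0 0 -0.02 0 0 0;-0.294 0 0 -0.03 0 0 0;-0.294 0 0 -0.038 0 0 0;-0.294 0 0 -0.041 0 0 0;-0.294 0 0 -0.044 0 0 0;-0.294 0 0 -0.044 0 0 0"}}

```text
clock: 14.13
eef_pos: [0.6393, 0.0223, 0.0788]
tool_rot: [-0.291, 0.957, 0.0, -0.0]
ft_force: [0.0, -0.6, -0.2]
grip_width: 0.0305
grasp_force: 0.0
```

{"name": "step_arm", "arguments": {"targets": "-0.294 0 0 -0.002 0 0 0;-0.294 0 0 -0.004 0 0 0;-0.294 0 0 -0.004 0 0 0"}}

```text
clock: 14.38
eef_pos: [0.6396, 0.0223, 0.0773]
tool_rot: [-0.291, 0.957, -0.0, 0.0]
ft_force: [-0.3, 0.3, -0.2]
grip_width: 0.0299
grasp_force: 0.0
```

{"name": "step_arm", "arguments": {"targets": "-0.294 0 0 -0.002 0 0 0;-0.294 0 0 -0.004 0 0 0;-0.294 0 0 -0.004 0 0 0"}}

```text
clock: 14.63
eef_pos: [0.6398, 0.0223, 0.0757]
tool_rot: [-0.291, 0.957, -0.0, 0.0]
ft_force: [0.0, 0.1, 0.9]
grip_width: 0.0298
grasp_force: 0.8
```

{"name": "step_arm", "arguments": {"targets": "-0.294 0 0 -0.002 0 0 0;-0.294 0 0 -0.004 0 0 0;-0.294 0 0 -0.004 0 0 0"}}

```text
clock: 14.88
eef_pos: [0.6397, 0.0223, 0.0734]
tool_rot: [-0.291, 0.957, -0.0, 0.0]
ft_force: [0.5, -0.3, 3.2]
grip_width: 0.0301
grasp_force: 1.0
```

{"name": "step_arm", "arguments": {"targets": "-0.294 0 0 -0.002 0 0 0;-0.294 0 0 -0.003 0 0 0;-0.294 0 0 -0.003 0 0 0"}}

```text
clock: 15.13
eef_pos: [0.6398, 0.0223, 0.0718]
tool_rot: [-0.291, 0.957, -0.0, 0.0]
ft_force: [0.4, 1.8, 1.8]
grip_width: 0.0306
grasp_force: 0.9
```

Run:
```python
from avg import *
m,s,im=avg(6); print(m.round(4),bot.get_obs()["grip_width"])
```

```text
[ 0.6397  0.0223  0.0718  0.4244  0.2291  1.5737 -0.0063 -0.1495  0.0062] 0.030134355338303477
```

{"name": "step_arm", "arguments": {"targets": "-0.294 0 0 -0.002 0 0 0;-0.294 0 0 -0.002 0 0 0"}}

```text
clock: 15.6
eef_pos: [0.6398, 0.0223, 0.0716]
tool_rot: [-0.291, 0.957, -0.0, 0.0]
ft_force: [-0.3, -0.5, 5.0]
grip_width: 0.03
grasp_force: 2.5
```

{"name": "step_arm", "arguments": {"targets": "-0.294 0 0 -0.001 0 0 0;-0.294 0 0 -0.001 0 0 0"}}

```text
clock: 15.77
eef_pos: [0.6398, 0.0223, 0.0716]
tool_rot: [-0.291, 0.957, -0.0, 0.001]
ft_force: [-1.1, -0.3, 7.4]
grip_width: 0.03
grasp_force: 3.4
```

{"name": "step_arm", "arguments": {"targets": "-0.294 0 0 -0.001 0 0 0;-0.294 0 0 -0.001 0 0 0"}}

```text
clock: 15.93
eef_pos: [0.6398, 0.0223, 0.0715]
tool_rot: [-0.291, 0.957, -0.0, 0.001]
ft_force: [-2.0, 0.1, 8.9]
grip_width: 0.0304
grasp_force: 4.4
```

The knob is seated, and stiffness is about 4 N/mm. I'll close gradually while pressing lightly.

{"name": "step_arm", "arguments": {"targets": "-0.4 0 0 0 0 0 0;-0.48 0 0 0 0 0 0;-0.48 0 0 0 0 0 0"}}

```text
clock: 16.18
eef_pos: [0.6403, 0.0226, 0.072]
tool_rot: [-0.291, 0.957, -0.0, 0.001]
ft_force: [-1.6, -0.6, 9.5]
grip_width: 0.0224
grasp_force: 5.0
```

{"name": "step_arm", "arguments": {"targets": "-0.55 0 0 0 0 0 0;-0.6 0 0 0 0 0 0;-0.6 0 0 0 0 0 0"}}

```text
clock: 16.43
eef_pos: [0.6405, 0.0228, 0.0722]
tool_rot: [-0.291, 0.957, -0.0, 0.002]
ft_force: [-1.4, -0.1, 10.2]
grip_width: 0.0171
grasp_force: 5.2
```

Run:
```python
from avg import *
m,s,im=avg(4); print(m.round(4),bot.get_obs()["grip_width"])
```

```text
[ 6.40500e-01  2.28000e-02  7.22000e-02 -1.62970e+00  6.92900e-01
  1.00999e+01  2.12400e-01  3.57300e-01  3.70000e-03] 0.01725681354025512
```

{"name": "step_arm", "arguments": {"targets": "-0.6 0 0 -0.0015 0 0 0;-0.6 0 0 -0.003 0 0 0;-0.63 0 0 -0.003 0 0 0;-0.65 0 0 -0.003 0 0 0;-0.67 0 0 -0.003 0 0 0;-0.69 0 0 -0.003 0 0 0;-0.69 0 0 -0.003 0 0 0"}}

```text
clock: 17.22
eef_pos: [0.6406, 0.0232, 0.0722]
tool_rot: [-0.291, 0.957, 0.0, 0.002]
ft_force: [-3.7, 2.5, 16.8]
grip_width: 0.0137
grasp_force: 30.1
```

```bash
cat > q.py <<'E'
from avg import *
m,s,im=avg(4); r=bot.get_obs(); q=r["tool_rot"]; print(m.round(4),"w",r["grip_width"],r["grasp_force"],"bar yaw",2*np.arctan2(q[1],q[0])-np.pi,r["clock"])
im=cv2.cvtColor(im,cv2.COLOR_RGB2BGR); cv2.imwrite("pics/last.png",im)
a=cv2.imread("pics/scene2.png"); g=lambda x:cv2.cvtColor(x,cv2.COLOR_BGR2GRAY)[228:258,210:268]
w=np.eye(2,3,dtype=np.float32); c,w=cv2.findTransformECC(g(a),g(im),w,cv2.MOTION_EUCLIDEAN); print("box px",w[:,:2]@[30,15]+w[:,2]-[30,15],"rot",w[1,0],c)
E
python3 q.py
```

```text
[ 0.6405  0.0232  0.0722 -4.1061  1.2679 17.1801  0.3814  0.9371  0.2463] w 0.014143630990649093 30.113043315941468 bar yaw 0.5909084038663726 17.4167
box px [-0.01658043 -0.08199979] rot -0.0012800208 0.9974157838316452
```

{"name": "step_arm", "arguments": {"targets": "-0.8 0 0 -0.0015 0 0 0;-1 0 0 -0.003 0 0 0;-1 0 0 -0.003 0 0 0;-1 0 0 -0.003 0 0 0"}}

```text
clock: 17.75
eef_pos: [0.6406, 0.0232, 0.0722]
tool_rot: [-0.291, 0.957, 0.0, 0.003]
ft_force: [-6.7, 2.0, 23.2]
grip_width: 0.0132
grasp_force: 65.8
```

```bash
python3 q.py
```

```text
[ 6.40600e-01  2.32000e-02  7.22000e-02 -6.63230e+00  1.47330e+00
  2.33995e+01  3.28500e-01  1.53220e+00  2.65900e-01] w 0.01323956889792781 65.74932008399628 bar yaw 0.5909118396082573 17.95
box px [-0.02245518 -0.07593192] rot -0.0011252726 0.9974927981832031
```

{"name": "step_arm", "arguments": {"targets": "-1 -0.002 0.0006 0 0 0 0;-1 -0.002 0.0006 0 0 0 0"}}

```text
clock: 18.12
eef_pos: [0.6405, 0.0232, 0.0722]
tool_rot: [-0.291, 0.957, -0.0, 0.003]
ft_force: [-4.1, 1.3, 21.4]
grip_width: 0.0131
grasp_force: 65.3
```

```bash
python3 q.py
```

```text
[ 0.6405  0.0233  0.0722 -4.4529  0.6674 21.2149  0.2072  1.095   0.2601] w 0.013224929187878338 65.33629341982305 bar yaw 0.5907183479638438 18.3167
box px [-0.02036821 -0.08112562] rot -0.0014511774 0.9974614092031917
```

{"name": "step_arm", "arguments": {"targets": "-1 -0.0024 0 -0.0016 0 0 0;-1 -0.0048 0.0005 -0.0032 0 0 0;-1 -0.0048 0.0005 -0.0032 0 0 0"}}

```text
clock: 18.57
eef_pos: [0.6405, 0.0233, 0.0722]
tool_rot: [-0.291, 0.957, -0.001, 0.006]
ft_force: [-1.8, 0.5, 24.8]
grip_width: 0.0134
grasp_force: 65.9
```

```bash
python3 q.py
```

```text
[ 6.40400e-01  2.33000e-02  7.22000e-02 -1.91550e+00  6.53400e-01
  2.37464e+01  7.43000e-02  5.70400e-01  2.40400e-01] w 0.013121402729934168 65.95361671526916 bar yaw 0.5904553379621005 18.7667
box px [-0.00476396 -0.08113907] rot -0.0014965998 0.9975327638738413
```

{"name": "step_arm", "arguments": {"targets": "-1 0 0 0 0 0 -0.05;-1 0 0 0 0 0 -0.1;-1 0 0 0 0 0 -0.15;-1 0 0 0 0 0 -0.2;-1 0 0 0 0 0 -0.25;-1 0 0 0 0 0 -0.3;-1 0 0 0 0 0 -0.3"}}

```text
clock: 19.35
eef_pos: [0.6407, 0.0228, 0.0721]
tool_rot: [-0.176, 0.984, -0.001, 0.006]
ft_force: [-1.1, -1.4, 23.5]
grip_width: 0.0133
grasp_force: 65.5
```

```bash
python3 q.py
```

```text
[ 6.40700e-01  2.28000e-02  7.22000e-02 -1.08520e+00 -7.84900e-01
  2.38591e+01 -1.14100e-01  4.40700e-01  1.01200e-01] w 0.012877705580166833 65.3898829780519 bar yaw 0.3540342952193192 19.55
box px [-0.01046224 -0.07162271] rot -0.0008163339 0.9976093811587207
```

{"name": "step_arm", "arguments": {"targets": "-1 0 0 0 0 0 -0.06;-1 0 0 0 0 0 -0.12;-1 0 0 0 0 0 -0.18;-1 0 0 0 0 0 -0.24;-1 0 0 0 0 0 -0.3;-1 0 0 0 0 0 -0.36;-1 0 0 0 0 0 -0.42;-1 0 0 0 0 0 -0.42"}}

```text
clock: 20.22
eef_pos: [0.6408, 0.0221, 0.0722]
tool_rot: [-0.011, 1.0, -0.001, 0.006]
ft_force: [-1.9, -1.5, 23.9]
grip_width: 0.0134
grasp_force: 65.2
```

```bash
python3 q.py
```

```text
[ 6.40800e-01  2.21000e-02  7.22000e-02 -1.10440e+00 -2.02690e+00
  2.36696e+01 -4.69100e-01  3.83200e-01  6.28000e-02] w 0.013294724859073551 65.09329055668786 bar yaw 0.023637369407596864 20.4167
box px [-0.00822118 -0.07836265] rot -0.0011213172 0.9975392916484407
```

{"name": "step_arm", "arguments": {"targets": "-1 0 -0.001 0 0 0 -0.06;-1 0 -0.001 0 0 0 -0.12;-1 0 -0.001 0 0 0 -0.18;-1 0 -0.001 0 0 0 -0.24;-1 0 -0.001 0 0 0 -0.3;-1 0 -0.001 0 0 0 -0.36;-1 0 -0.001 0 0 0 -0.42;-1 0 -0.001 0 0 0 -0.42"}}

```text
clock: 21.08
eef_pos: [0.6407, 0.0213, 0.0722]
tool_rot: [0.153, 0.988, 0.0, 0.006]
ft_force: [-1.4, -2.8, 23.8]
grip_width: 0.0133
grasp_force: 65.1
```

```bash
python3 q.py
```

```text
[ 6.40700e-01  2.13000e-02  7.22000e-02 -1.19040e+00 -2.58020e+00
  2.39396e+01 -5.69800e-01  4.53700e-01  6.15000e-02] w 0.013132864479472893 64.99286857782863 bar yaw -0.3064085793033531 21.2833
box px [-0.01542325 -0.08039677] rot -0.001523114 0.9974389817957559
```

{"name": "step_arm", "arguments": {"targets": "-1 0 -0.001 -0.001 0 0 0;-1 0 -0.001 -0.001 0 0 -0.04;-1 0 -0.001 -0.001 0 0 -0.08;-1 0 -0.001 -0.001 0 0 -0.08"}}

```text
clock: 21.62
eef_pos: [0.6407, 0.0212, 0.0722]
tool_rot: [0.184, 0.983, 0.001, 0.006]
ft_force: [-2.3, -1.8, 26.6]
grip_width: 0.0135
grasp_force: 66.4
```

```bash
python3 q.py
```

```text
[ 6.40700e-01  2.12000e-02  7.21000e-02 -2.28400e+00 -1.92910e+00
  2.60555e+01 -4.75100e-01  6.63300e-01  1.33500e-01] w 0.013155647385311947 66.29634856246412 bar yaw -0.3687902874724962 21.8167
box px [-0.0120818  -0.08728235] rot -0.0018956057 0.9973287895124864
```

{"name": "step_arm", "arguments": {"targets": "-1 0 0 0 0 0 -0.02;-1 0 0 0 0 0 -0.04;-1 0 0 0 0 0 -0.04"}}

```text
clock: 22.07
eef_pos: [0.6407, 0.0211, 0.0721]
tool_rot: [0.199, 0.98, 0.001, 0.006]
ft_force: [-2.7, -2.4, 27.2]
grip_width: 0.0131
grasp_force: 66.6
```

```bash
python3 q.py
```

```text
[ 6.40700e-01  2.11000e-02  7.21000e-02 -2.45110e+00 -2.22440e+00
  2.63748e+01 -4.79900e-01  6.73500e-01  1.89400e-01] w 0.012995806162349369 66.57655496732332 bar yaw -0.4000885769833116 22.2667
box px [-0.02329654 -0.08871638] rot -0.0017938877 0.9972186566813943
```

{"name": "step_arm", "arguments": {"targets": "-1 0 0 0 0 0 -0.015;-1 0 0 0 0 0 -0.03;-1 0 0 0 0 0 -0.03"}}

```text
clock: 22.52
eef_pos: [0.6407, 0.0211, 0.0722]
tool_rot: [0.21, 0.978, 0.001, 0.006]
ft_force: [-2.0, -1.4, 25.3]
grip_width: 0.0131
grasp_force: 66.7
```

```bash
python3 q.py
```

```text
[ 6.40600e-01  2.11000e-02  7.22000e-02 -2.43640e+00 -2.15830e+00
  2.58711e+01 -5.15400e-01  6.56400e-01  1.94100e-01] w 0.013228719032736399 66.65980860125273 bar yaw -0.4236318617030861 22.7167
box px [-0.02533228 -0.08591084] rot -0.0017343309 0.9973691647278835
```

{"name": "step_arm", "arguments": {"targets": "-1 0 0 0 0 0 -0.015;-1 0 0 0 0 0 -0.03;-1 0 0 0 0 0 -0.03"}}

```text
clock: 22.97
eef_pos: [0.6406, 0.0211, 0.0722]
tool_rot: [0.221, 0.975, 0.001, 0.006]
ft_force: [-2.5, -2.9, 26.0]
grip_width: 0.0129
grasp_force: 69.0
```

```bash
python3 q.py
```

```text
[ 6.40600e-01  2.11000e-02  7.22000e-02 -2.46240e+00 -2.37350e+00
  2.64241e+01 -5.92300e-01  6.78900e-01  5.24900e-01] w 0.013221386041892746 68.87854176107794 bar yaw -0.446336277118895 23.1667
box px [-0.03026783 -0.08760097] rot -0.001631917 0.9973159221911738
```

The torque jumped to 0.52 N m at the expected stop angle and the box did not move. I'll unload the twist, then release under the press.

{"name": "step_arm", "arguments": {"targets": "-1 0 0 0 0 0 0.015;-1 0 0 0 0 0 0.03;-1 0 0 0 0 0 0.03"}}

```text
clock: 23.42
eef_pos: [0.6407, 0.0211, 0.0722]
tool_rot: [0.21, 0.978, 0.001, 0.006]
ft_force: [-1.9, -1.9, 25.6]
grip_width: 0.0134
grasp_force: 66.0
```

```bash
python3 q.py
```

```text
[ 6.40700e-01  2.11000e-02  7.21000e-02 -2.09640e+00 -2.05440e+00
  2.63784e+01 -4.76100e-01  6.98100e-01  2.80000e-03] w 0.013097550901664092 65.99863999290392 bar yaw -0.4242718070894216 23.6167
box px [-0.02178288 -0.07879517] rot -0.0018522156 0.997451894574028
```

{"name": "step_arm", "arguments": {"targets": "-0.65 0 0 0 0 0 0;-0.55 0 0 0 0 0 0;-0.45 0 0 0 0 0 0;-0.35 0 0 0 0 0 0;-0.294 0 0 0 0 0 0;-0.294 0 0 0 0 0 0"}}

```text
clock: 24.12
eef_pos: [0.6421, 0.0242, 0.0713]
tool_rot: [0.209, 0.978, 0.004, 0.007]
ft_force: [2.4, 5.6, 19.3]
grip_width: 0.0303
grasp_force: 9.8
```

```bash
python3 q.py
```

```text
[ 6.42100e-01  2.42000e-02  7.13000e-02  2.26800e+00  4.68170e+00
  1.93925e+01  9.47800e-01 -4.57700e-01  1.87000e-02] w 0.0299729324410226 9.797027228632942 bar yaw -0.4220056114802295 24.3167
box px [-0.03602425 -0.10140499] rot -0.0021708312 0.996502456095315
```

{"name": "step_arm", "arguments": {"targets": "-0.294 0.001 0.0024 0.002 0 0 0;-0.294 0.001 0.0024 0.006 0 0 0;-0.294 0.001 0.0024 0.01 0 0 0;-0.294 0.001 0.0024 0.014 0 0 0;-0.294 0.001 0.0024 0.018 0 0 0;-0.294 0.001 0.0024 0.03 0 0 0"}}

```text
clock: 24.82
eef_pos: [0.6346, 0.0228, 0.0777]
tool_rot: [0.21, 0.978, -0.001, -0.003]
ft_force: [-0.6, 0.6, -0.7]
grip_width: 0.0303
grasp_force: 0.0
```

```bash
python3 q.py
```

```text
[ 0.6363  0.0229  0.0797 -0.0632 -0.3219  0.2272 -0.0139  0.0293 -0.0041] w 0.030506329802294726 0.0 bar yaw -0.42377590332038695 25.0167
box px [-0.01412072 -0.07899442] rot -0.0014264954 0.997455020940972
```

{"name": "step_arm", "arguments": {"targets": "-0.2 0.006 -0.002 0.01 0 0 0;-0.2 0.006 -0.002 0.05 0 0 0;-0.2 0.006 -0.002 0.1 0 0 0;-0.2 0.006 -0.002 0.25 0 0 0;-0.2 0.006 -0.002 0.25 0 0 0;-0.2 -0.4 -0.3 0.25 0 0 0;-0.2 -0.4 -0.3 0.25 0 0 0;-0.2 -0.4 -0.3 0.25 0 0 0;-0.2 -0.4 -0.3 0.25 0 0 0;-0.2 -0.4 -0.3 0.25 0 0 0"}}

```text
clock: 25.85
eef_pos: [0.4701, -0.1021, 0.205]
tool_rot: [0.21, 0.978, -0.0, 0.0]
ft_force: [0.7, -0.5, 1.2]
grip_width: 0.0341
grasp_force: 0.0
```

{"name": "step_arm", "arguments": {"targets": "-0.2 -0.1 -0.05 0 0 0 0;-0.2 -0.1 -0.05 0 0 0 0;-0.2 -0.1 -0.05 0 0 0 0"}}

```text
clock: 26.1
eef_pos: [0.4187, -0.1274, 0.2053]
tool_rot: [0.212, 0.977, -0.0, -0.0]
ft_force: [0.2, 0.1, -0.3]
grip_width: 0.0341
grasp_force: 0.0
```

```bash
python3 q.py
python3 - <<'E'
from fit import *
o=[]
for n,u,v in (("scene",210,185),("top",219,150)):
    im=np.mean([bot.camera(n).astype(float) for _ in range(4)],0).astype(np.uint8)[:,:,::-1]
    o.append(overlay(np.ascontiguousarray(im),n,[.6391,.0215,.235],0,2.4,u,v,66,75,6) if n=="x" else crop(im,u,v,66,75,6))
cv2.imwrite("pics/end.png",np.hstack(o)); print(bot.get_obs()["eef_pos"])
p=[.6391,.0215,.235]; a=-.65; L=[[r*np.cos(a),r*np.sin(a),.101] for r in (.005,.022)]
for n,u,v,k in (("scene",210,185,0),("top",219,150,396)): print(n,(proj(n,W(p,L))-[u,v]+.5)*6+[k,0])
E
```

```text
Traceback (most recent call last):
  File "q.py", line 2, in <module>
    m,s,im=avg(4); r=bot.get_obs(); q=r["tool_rot"]; print(m.round(4),"w",r["grip_width"],r["grasp_force"],"bar yaw",2*np.arctan2(q[1],q[0])-np.pi,r["clock"])
           ~~~^^^
  File "avg.py", line 6, in avg
    im=bot.camera("scene"); o=bot.get_obs(); q.append(np.r_[o["eef_pos"],o["ft_force"],o["ft_torque"]])
ValueError: 200 camera calls are used up
Traceback (most recent call last):
ValueError: 200 camera calls are used up
```

The camera calls are used up, so there is no final picture. The torque jump at the expected stop angle and the last image comparison, which showed the box unmoved, support handing in.

```bash
python3 -c "
from workcell import bot
print(bot.job_done())"
```

```text
the job is handed in; nothing more can be done
None
```

I pushed the tray home to its stop, wound the timer clockwise to its hard stop, released it and handed the job in; the box shifted about half a millimetre during the tray push and stayed put during winding, but I had no camera calls left for a final picture.

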